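# Perch the navy spectacle case on its narrow stand

## Robot

A 6-joint arm with a two-finger parallel gripper is mounted at the origin on the work surface. World frame = base frame: x ahead of the robot, y to its left, z up, the work surface at z = 0. Lengths are in m, angles in rad, forces in N, time in s.
With the tool pointing down it reaches from about 0.35 to 0.775 m from the base axis. Payload 7.3 kg.
Tool frame: the origin (TCP) lies on the centre line of the jaws, within the pads' length; the fingertips stand 17 mm ahead of it and the grasp point (between the pads) lies 2 mm behind it (robot.tip_extent is the distance from the TCP to the fingertips, in m); z points along the fingers, y is the line along which they close (so a half turn about z gives the same grasp; the last joint's range is limited). The gripper opens to 92 mm and grips with 3 to 60 N. Pads are 19 mm wide; open, the fingers measure 130 mm over their backs; the gripper's body (75 mm by 190 mm) begins 47 mm behind the grasp point.
Start: joints at [0.988, 0.342, 1.524, -0, 1.275, -0.146], TCP at [0.222, 0.476, 0.244] pointing down, gripper open.
Joint ranges: [-2.53, 2.53], [-0.77, 2.02], [0.04, 2.7], [-1, 4.14], [0.28, 2.66], [-3.11, 3.11]. Speed limits (rad/s): [2.57, 2.57, 3.14, 3.14, 3.14, 3.14].

## Interface

Orientations are given as [roll, pitch, yaw] about the fixed x, y, z axes, in that order (R = Rz(yaw) Ry(pitch) Rx(roll)).
In Python, from cell import robot gives the robot as it stands.
- The arm moves only by the tool step_arm, never from a script. Its argument "motion" is a list of rows, each a list of 2 entries, a list of its own where there are three numbers: the shift along the tool's x, y, z in units of 60 mm (1.0 is 60 mm), then the turn about the tool's z in rad. In form: [[[x, y, z], spin], ...]. A call has 1 to 10 rows; each row is the pose to reach, as a shift and turn from the pose commanded when the call began, along the tool's axes at that moment; what a row does not reach only later rows make up. A row lasts 1/8 s, in which the tool goes at most 62.5 mm and 10.7 degrees, less where a joint would pass 70% of its speed; a pose out of reach is approached as far as the arm can. A call with a gripper value outside its range is refused whole. "hand" is the closure in counts, from 0 (fully open) to 255 (shut), set as the call begins (left out, the last holds). The fingers move at their own pace and stop on an object; "squeeze" is the grip in N (left out, the last holds). Time passes only in rows, so rows that repeat a pose let the fingers close. It gives the time, the measured TCP pose, the force, the opening and the grip force at its end, in the units of the state.
- robot.observe(): the state, without advancing time (a new reading comes with each control period).
- robot.read_camera(name): name is "scene" or "side" or "wrist"; returns a dict with "pixels" (480x640x3 uint8, red, green, blue), "intrinsics" (3x3 intrinsics, pixels), "xyz" and "rotation" of the camera in the world; the wrist camera has in their place "T_tool_cam" (4x4, takes a point from camera to tool coordinates, whose origin is the TCP and whose axes are the flange's). Camera axes: x right, y up, looking along -z (the intrinsics and any distortion apply to the point x, -y, -z); pixel columns grow to the right and rows downward; lengths in m; the calibration is good to about 2 mm. A picture is of the moment at which its call begins: read the wrist's pose just before it. There is no depth.
- robot.hand_in(): hands the job in; it is judged then, once.
The state is a dict: "time": time; "qpos": joint angles; "qvel": joint speeds; "joint_efforts": joint torques, N m; "tool_pos": TCP position; "tool_rot": TCP orientation; "contact_force": force on the tool from outside, world axes, zero at the start; "torque": the same for the moment, N m; "opening": finger opening in m; "grip_force": force on a finger pad.
Only numpy, scipy, OpenCV 4.12 (cv2) and the standard library are available. Lean on these libraries where they do the work, as an engineer would, in place of code of your own. Each camera call takes 0.05 s, during which the arm holds its last target. There are 200 camera calls.

## Task

Pick up the closed navy spectacle case and set it down gently, level and right way up, on top of the narrow raised copper-tone bar of the little stand, centred on the bar and running lengthwise along it, and let go so that it stays balanced there. Leave the grey spectacle case and the ceramic earring tree where they stand.

Things in the scene. Friction and masses are not known exactly. Their poses are not given: they have to be found in the camera images.
- navy_center (a point): centre (half-way up, 20 mm above its underside) of the closed navy-blue plastic spectacle case: a rigid loose block with rounded edges (radius 7 mm), 155 mm long (its x axis) by 56 mm wide (y) by 40 mm high (z), about 0.10 to 0.21 kg, centre of mass at its centre, lying flat on the dresser. Grasp it from above across the 56 mm width. Either end may point either way.
- perch_top (a point): centre of the upper face of the narrow stand's bar. The stand is fixed to the dresser: a level flat copper-tone bar 110 mm long (x axis) by 36 mm wide (y) by 12 mm thick (z up), its upper face 100 mm above the dresser, carried on two slim dark-steel posts over a dark-steel base plate 120 x 90 x 10 mm. The case's centre is 20 mm above this point when it rests there; the case is wider than the bar and overhangs it by 10 mm at each long side.
- grey_center (a point): centre of a closed light-grey spectacle case of the same shape and size as the navy one, loose, lying flat on the dresser: leave it alone. It and the navy case lie side by side, in either order.
- earring_tree: white ceramic earring tree, loose, a round foot 110 mm across with a slim trunk and eight short branches, 205 mm tall, fragile, origin at the centre of its underside, z up; it stands to the left of the stand (towards +y), 210 mm or more from it: leave it alone.
Not all that is in view belongs to the job. What is meant by the part that bears navy_center is not green or purple, and is the smaller of those in its own colour.

How it is judged:
At the end, for the whole second after the job is handed in: The navy case rests released, still, level and right way up (0.1 rad) on the bar: centre within 20 mm along, 15 mm across and 5 mm in height of centred and seated, length within 0.2 rad of the bar's (either end first). Grey case and earring tree within 30 mm of their starts, tree upright (x of navy_center in the frame of perch_top between -0.02 and 0.02 m and y of navy_center in the frame of perch_top between -0.015 and 0.015 m and z of navy_center in the frame of perch_top between 0.015 and 0.025 m and angle between the x axis of navy_center and the x axis of perch_top, either way round below 0.2 rad and angle between navy_center's own z axis and vertical below 0.1 rad and linear speed of navy_case below 0.02 m/s and contact force between the fingers and navy_case below 0.1 N); the robot touches nothing.
It fails at once if the navy case is dropped on the stand: it moves faster than 0.5 m/s within 20 mm above its resting height on the bar (horizontal distance between navy_center and perch_top below 0.04 m and z of navy_center in the frame of perch_top below 0.04 m and linear speed of navy_case above 0.5 m/s).
It fails at once if the grey case is moved by more than 30 mm (distance of grey_center from where it was at the start of the episode above 0.03 m).
It fails at once if the earring tree is moved by more than 30 mm or tipped by more than 0.3 rad (distance of earring_tree from where it was at the start of the episode above 0.03 m or angle between earring_tree's own z axis and vertical above 0.3 rad).
It also fails if it takes over 38 s, if anything falls off the work surface, if the arm or the gripper's body presses on something with over 40 N, if the wrist force passes 120 N, or if a joint passes its speed limit or range.

## Working session

There is one attempt and no reset: what is moved stays moved. The work goes in short steps, Python scripts to look and compute and a tool call to move; the robot and the scene stay as the last step left them, time stands still between calls to the robot, and variables do not carry over. Pictures are saved under pics/ and viewed, at most 10 in all, crops included, and the job is handed in when it is done.

Besides the shell and the picture viewer there is one more tool, called after ">>>" as name(argument=value, ...) on one line, values as JSON. step_arm: Moves the arm, as the interface text tells. Its arguments: {"type":"object","properties":{"motion":{"type":"array"},"hand":{"type":"number"},"squeeze":{"type":"number"}},"required":["motion"]}

```bash
mkdir -p pics; cat > h.py <<'E'
import numpy as np,cv2,json
from cell import robot
def snap(n,f):
    s=robot.observe(); c=robot.read_camera(n); cv2.imwrite('pics/'+f,c['pixels'][:,:,::-1]); return s,c
E
python3 - <<'E'
from h import *
for n in ['scene','side']:
    s,c=snap(n,n+'0.png')
    print({k:(np.round(v,4).tolist() if k!='pixels' else 0) for k,v in c.items()})
    np.savez(n+'0.npz',**c)
print(s)
E
```

```text
{'pixels': 0, 'intrinsics': [[573.937, 0.0, 312.8776], [0.0, 573.937, 225.0566], [0.0, 0.0, 1.0]], 'xyz': [1.1323, 0.6192, 1.6062], 'rotation': [0.5386, 0.0087, 2.4315]}
{'pixels': 0, 'intrinsics': [[513.0477, 0.0, 323.0332], [0.0, 513.0477, 240.6566], [0.0, 0.0, 1.0]], 'xyz': [0.2622, -1.3199, 0.9744], 'rotation': [0.9625, -0.0004, -0.2254]}
{'time': 0.05, 'qpos': array([ 9.87980800e-01,  3.42719350e-01,  1.52494972e+00,  4.56867699e-06,
        1.27539767e+00, -1.46008417e-01]), 'qvel': array([-0.00080706, -0.00059568, -0.00082411, -0.00061782, -0.00013231,
       -0.00080407]), 'joint_efforts': array([ 1.45264985e-03, -4.32419157e+01, -2.44997191e+01,  7.20129884e-02,
        5.22888894e-02, -5.16702687e-05]), 'tool_pos': array([0.22188799, 0.4754183 , 0.24307018]), 'tool_rot': array([-3.14013489e+00, -2.18786781e-04,  2.70478405e+00]), 'contact_force': array([0.4814325 , 0.17226286, 0.01247295]), 'torque': array([-0.01451731, -0.045856  ,  0.02166794]), 'grip_force': 0.0, 'opening': 0.09181000502832443}
```

View pics/scene0.png

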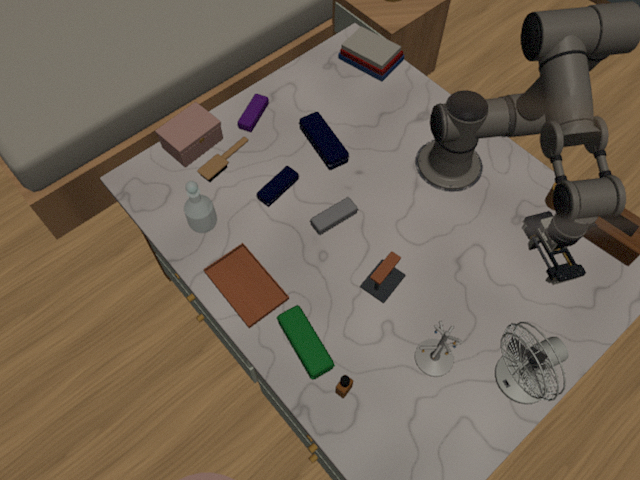

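View pics/side0.png

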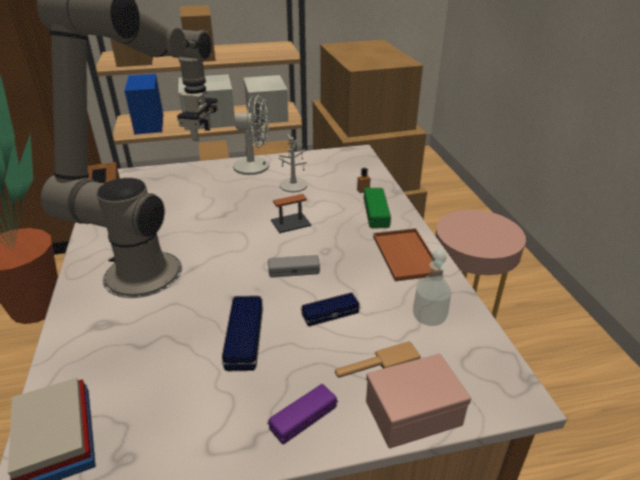

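The blocks that could be the target, by scene pixel, are the small navy (278,186), the large navy (324,140), the purple (253,112) and the green (305,341). The description picks the small navy at (278,186), which is (330,309) in the side view. The grey case is at (334,215), the stand bar at (386,268) and the tree at (435,355). I'll check the choice in one crop.

```bash
python3 - <<'E'
from h import *
a=cv2.imread('pics/scene0.png');b=cv2.imread('pics/side0.png')
f=lambda i,x,y:cv2.resize(i[y:y+75,x:x+100],None,fx=4,fy=4,interpolation=cv2.INTER_CUBIC)
im=np.vstack([np.hstack([f(a,250,150),f(a,335,235)]),np.hstack([f(b,280,270),f(b,240,180)])])
cv2.imwrite('pics/crop1.png',im)
E
```

```text
(no output)
```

View pics/crop1.png

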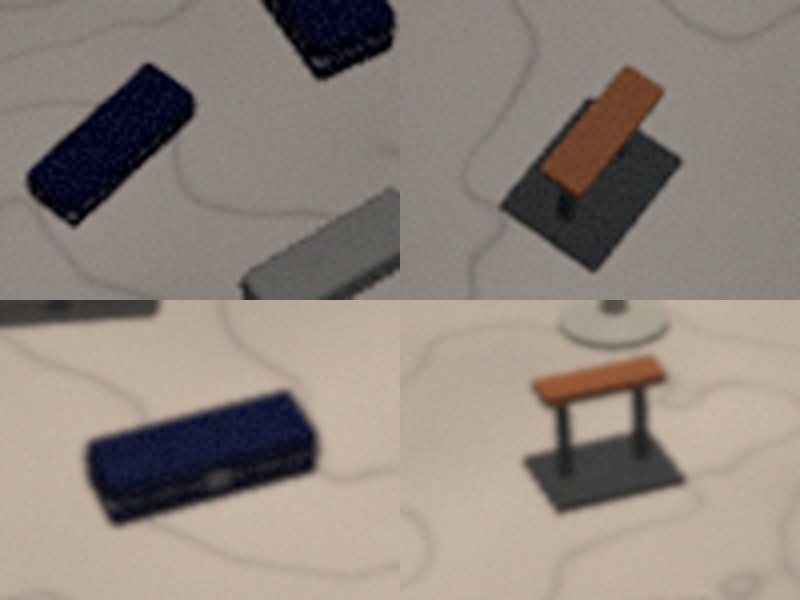

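The crop confirms a single small navy case with a clasp and a copper-tone bar on a dark base. Next I'll fit the known shapes to colour masks in both views.

```bash
cat >> h.py <<'E'
from scipy.optimize import minimize
from scipy.spatial.transform import Rotation as R
def campose(c,s=None):
    if 'xyz' in c: return np.array(c['xyz']),R.from_euler('xyz',c['rotation']).as_matrix()
    T=np.eye(4);T[:3,:3]=R.from_euler('xyz',s['tool_rot']).as_matrix();T[:3,3]=s['tool_pos'];T=T@c['T_tool_cam'];return T[:3,3],T[:3,:3]
def proj(P,c,s=None):
    t,M=campose(c,s);q=(P-t)@M;K=c['intrinsics']
    return np.c_[K[0,0]*q[:,0]/-q[:,2]+K[0,2],-K[1,1]*q[:,1]/-q[:,2]+K[1,2]]
sph=np.array([[np.cos(a)*np.cos(b),np.sin(a)*np.cos(b),np.sin(b)] for a in np.arange(0,6.28,.3) for b in np.arange(-1.5,1.6,.3)])
def box(x,y,yaw,zc,L,W,H,r):
    C=np.array([[i,j,k] for i in(-1,1) for j in(-1,1) for k in(-1,1)])*(np.array([L,W,H])/2-r)
    P=(C[:,None]+(r*sph if r else np.zeros((1,3)))).reshape(-1,3)
    return P@R.from_euler('z',yaw).as_matrix().T+[x,y,zc]
def comp(m,px):
    m=cv2.morphologyEx(m.astype(np.uint8),cv2.MORPH_CLOSE,np.ones((3,3)))
    n,l=cv2.connectedComponents(m); return l==l[px[1],px[0]]
def fit(views,p0,dims):  # views: (mask,cam,state)
    def cost(p):
        e=0
        for m,c,s in views:
            q=proj(box(p[0],p[1],p[2],*dims),c,s); h=cv2.convexHull(q.astype(np.float32))
            im=np.zeros(m.shape,np.uint8);cv2.fillConvexPoly(im,np.round(h*16).astype(np.int32),255,cv2.LINE_AA,4)
            e+=np.abs(im/255.-m).sum()/m.sum()
        return e
    return minimize(cost,p0,method='Nelder-Mead',options=dict(initial_simplex=np.array(p0)+np.array([[0,0,0],[.02,0,0],[0,.02,0],[0,0,.2]]),xatol=1e-4,fatol=1e-4))
def ground(px,c,z,s=None):
    t,M=campose(c,s);K=c['intrinsics'];d=M@[(px[0]-K[0,2])/K[0,0],-(px[1]-K[1,2])/K[1,1],-1];return t+d*(z-t[2])/d[2]
def navy(c): p=c['pixels'].astype(int);return (p[...,2]>p[...,0]+10)&(p[...,0]<60)
def copper(c): p=c['pixels'].astype(int);return (p[...,0]>1.5*p[...,2])&(p[...,0]>60)
NAVY=(.02,.155,.056,.04,.007); BAR=(.094,.11,.036,.012,0)
E
python3 - <<'E'
from h import *
C={n:dict(np.load(n+'0.npz')) for n in('scene','side')}
for nm,mf,px,d in[('navy',navy,[(278,186),(330,309)],NAVY),('bar',copper,[(386,268),(290,201)],BAR)]:
    V=[(comp(mf(C[n]),q),C[n],None) for n,q in zip(C,px)]
    print(nm,[v[0].sum() for v in V])
    g=ground(px[0],C['scene'],d[0]); 
    for sub in(V,V[:1],V[1:]):
        rs=[fit(sub,[g[0],g[1],y],d) for y in np.arange(0,3.1,.4)]
        r=min(rs,key=lambda r:r.fun);print(r.x.round(4),r.fun.round(3))
print('grey',ground((334,213),C['scene'],.03),'tree',ground((434,360),C['scene'],0),'bignavy',ground((324,140),C['scene'],.03))
s=robot.observe();w=robot.read_camera('wrist');print(w['T_tool_cam'].round(4).tolist(),w['intrinsics'].round(1).tolist())
E
```

```text
navy [np.int64(713), np.int64(975)]
[ 0.5131 -0.3047  0.232 ] 0.686
[ 0.5094 -0.3059  3.3709] 0.275
[ 0.5208 -0.301   0.2724] 0.399
bar [np.int64(430), np.int64(231)]
[0.4879 0.1747 3.3354] 0.653
[0.4836 0.173  3.3446] 0.212
[0.4892 0.1749 0.3267] 0.432
grey [ 0.44738179 -0.09347292  0.03      ] tree [0.54869652 0.44914986 0.        ] bignavy [ 0.2725315  -0.34190548  0.03      ]
[[-0.0013, 0.9683, 0.2499, 0.0685], [1.0, 0.0011, 0.0008, -0.0006], [0.0005, 0.2499, -0.9683, -0.141], [0.0, 0.0, 0.0, 1.0]] [[383.7, 0.0, 315.5], [0.0, 383.7, 239.9], [0.0, 0.0, 1.0]]
```

The masks are rough, but the positions are good enough to approach. I'll go above the navy case for a wrist look.

>>> step_arm(motion=[[[-9.9, -9.7, 0], -0.67], [[-9.9, -9.7, 0], -0.67], [[-9.9, -9.7, 0], -0.67], [[-9.9, -9.7, 0], -0.67], [[-9.9, -9.7, 0], -0.67], [[-9.9, -9.7, 0], -0.67], [[-9.9, -9.7, 0], -0.67], [[-9.9, -9.7, 0], -0.67], [[-9.9, -9.7, 0], -0.67], [[-9.9, -9.7, 0], -0.67]], hand=0)

```text
time: 1.4
tool_pos: [0.4328, -0.0855, 0.2439]
tool_rot: [3.141, 0.0, -2.909]
contact_force: [0.6, 0.7, 0.1]
opening: 0.092
grip_force: 0.0
```

>>> step_arm(motion=[[[-0.4, -3.4, 0], 0], [[-0.4, -3.4, 0], 0], [[-0.4, -3.4, 0], 0], [[-0.4, -3.4, 0], 0], [[-0.4, -3.4, 0], 0], [[-0.4, -3.4, 0], 0], [[-0.4, -3.4, 0], 0]])

```text
time: 2.28
tool_pos: [0.5029, -0.275, 0.2442]
tool_rot: [3.141, 0.0, -2.907]
contact_force: [-0.1, 0.2, 0.9]
opening: 0.0919
grip_force: 0.0
```

```bash
python3 - <<'E'
from h import *
s,c=snap('wrist','w1.png'); print(s['tool_pos'],s['tool_rot'],abs(s['qvel']).max())
np.savez('w1.npz',tool_pos=s['tool_pos'],tool_rot=s['tool_rot'],**c)
m=comp(navy(c),(np.round(proj(np.array([[.513,-.304,.04]]),c,s)[0])).astype(int))
r=fit([(m,c,s)],[.513,-.304,.235],NAVY);print(m.sum(),r.x,r.fun)
im=c['pixels'][:,:,::-1].copy();h=cv2.convexHull(proj(box(*r.x,*NAVY),c,s).astype(np.float32)).astype(int)
cv2.polylines(im,[h],True,(0,0,255));cv2.drawContours(im,cv2.findContours(m.astype(np.uint8),0,1)[0],-1,(0,255,0));cv2.imwrite('pics/w1f.png',im)
E
```

```text
[ 0.50289446 -0.27502826  0.24415677] [ 3.14147847e+00  1.90596540e-04 -2.90709138e+00] 0.003967070895240152
9293 [ 0.51353773 -0.305033    0.14304297] 0.08077427032364652
```

View pics/w1f.png

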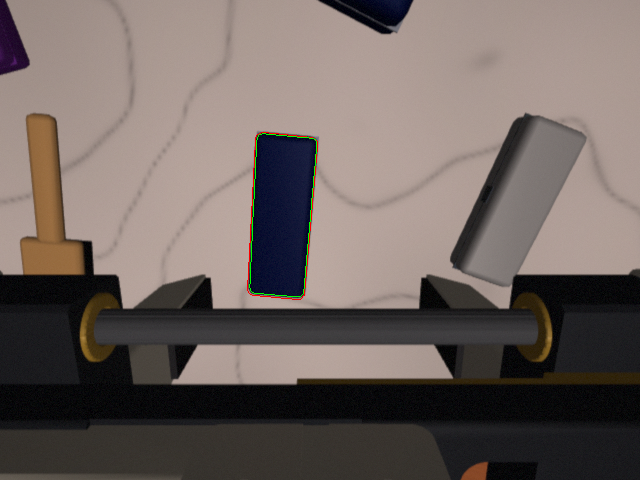

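The wrist view shows the navy case at (283,215) with a tight outline fit, giving (0.5135, -0.305) and yaw 0.143. The grey case is at (520,200), clear of the fingers. Descending now.

>>> step_arm(motion=[[[-0.06, -0.53, 0.6], 0.09], [[-0.06, -0.53, 1.4], 0.09], [[-0.06, -0.53, 2.2], 0.09], [[-0.06, -0.53, 2.7], 0.09], [[-0.06, -0.53, 3.1], 0.09], [[-0.06, -0.53, 3.4], 0.09], [[-0.06, -0.53, 3.6], 0.09], [[-0.06, -0.53, 3.67], 0.09], [[-0.06, -0.53, 3.67], 0.09], [[-0.06, -0.53, 3.67], 0.09]])

```text
time: 3.58
tool_pos: [0.5143, -0.3067, 0.0244]
tool_rot: [-3.141, 0.001, -2.998]
contact_force: [0.1, 0.5, -0.1]
opening: 0.0919
grip_force: 0.0
```

>>> step_arm(motion=[[[0, 0, 0], 0], [[0, 0, 0], 0], [[0, 0, 0], 0], [[0, 0, 0], 0], [[0, 0, 0], 0], [[0, 0, 0], 0], [[0, 0, 0], 0], [[0, 0, 0], 0]], hand=255, squeeze=20)

```text
time: 4.58
tool_pos: [0.5139, -0.3063, 0.0236]
tool_rot: [3.141, 0.0, -2.998]
contact_force: [0.0, 0.4, 1.3]
opening: 0.056
grip_force: 20.0
```

>>> step_arm(motion=[[[0, 0, -0.1], 0], [[0, 0, -0.3], 0], [[0, 0, -0.7], 0], [[0, 0, -1.2], 0], [[0, 0, -1.8], 0], [[0, 0, -2.4], 0], [[0, 0, -3.0], 0], [[0, 0, -3.4], 0], [[0, 0, -3.6], 0], [[0, 0, -3.6], 0]])

```text
time: 5.82
tool_pos: [0.514, -0.3065, 0.2403]
tool_rot: [-3.141, 0.001, -2.998]
contact_force: [-0.2, -0.3, -1.9]
opening: 0.0557
grip_force: 20.0
```

>>> step_arm(motion=[[[-0.09, 0.24, 0], 0], [[-0.26, 0.73, 0], 0], [[-0.48, 1.38, 0], -0.01], [[-0.77, 2.19, 0], -0.02], [[-1.08, 3.08, 0], -0.03], [[-1.39, 3.97, 0], -0.04], [[-1.7, 4.87, 0], -0.05], [[-2.02, 5.76, 0], -0.06], [[-2.3, 6.57, 0], -0.06], [[-2.56, 7.3, 0], -0.06]])

```text
time: 7.08
tool_pos: [0.6024, 0.152, 0.2382]
tool_rot: [3.141, -0.002, -2.937]
contact_force: [0.4, -1.0, 0.1]
opening: 0.0557
grip_force: 20.0
```

>>> step_arm(motion=[[[-0.18, 0.5, 0], 0], [[-0.26, 0.74, 0], 0], [[-0.28, 0.8, 0], 0], [[-0.28, 0.8, 0], 0], [[-0.28, 0.8, 0], 0], [[-0.28, 0.8, 0], 0]])

```text
time: 7.82
tool_pos: [0.6103, 0.1985, 0.2398]
tool_rot: [-3.142, 0.0, -2.94]
contact_force: [0.1, 0.0, -1.2]
opening: 0.0559
grip_force: 20.0
```

```bash
python3 - <<'E'
from h import *
s,c=snap('wrist','w2.png'); print(s['tool_pos'],s['tool_rot'],abs(s['qvel']).max())
np.savez('w2.npz',tool_pos=s['tool_pos'],tool_rot=s['tool_rot'],**c)
q=np.round(proj(np.array([[.486,.174,.1]]),c,s)[0]).astype(int);print(q)
m=comp(copper(c),q)
im=c['pixels'][:,:,::-1].copy()
r=fit([(m,c,s)],[.486,.174,.2],BAR);print(m.sum(),r.x,r.fun)
h=cv2.convexHull(proj(box(*r.x,*BAR),c,s).astype(np.float32)).astype(int)
cv2.polylines(im,[h],True,(0,0,255));cv2.drawContours(im,cv2.findContours(m.astype(np.uint8),0,1)[0],-1,(0,255,0));cv2.imwrite('pics/w2f.png',im)
E
```

```text
[0.61027353 0.19852623 0.23984277] [-3.14155788e+00  2.25571836e-04 -2.93971990e+00] 0.004627067707886906
[316  52]
5952 [0.46841878 0.16961274 0.19127685] 0.03336232342399325
```

View pics/w2f.png

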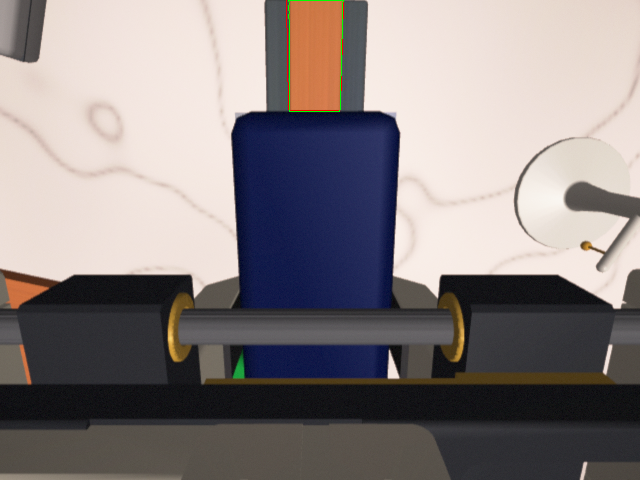

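The bar sits at (316,55), but it is cut off by the image edge and hidden by the held case. Its across position and yaw are good, but the along position isn't. I'll back off and rise so the near end shows.

>>> step_arm(motion=[[[-0.1, 0, -0.2], 0], [[-0.3, 0, -0.6], 0], [[-0.5, 0, -1.1], 0], [[-0.6, 0, -1.4], 0], [[-0.7, 0, -1.6], 0], [[-0.7, 0, -1.6], 0], [[-0.7, 0, -1.6], 0], [[-0.7, 0, -1.6], 0]])

```text
time: 8.88
tool_pos: [0.6509, 0.2078, 0.3349]
tool_rot: [3.142, -0.001, -2.939]
contact_force: [0.0, 0.0, -2.1]
opening: 0.0561
grip_force: 20.0
```

```bash
python3 - <<'E'
from h import *
s,c=snap('wrist','w3.png'); print(s['tool_pos'],s['tool_rot'],abs(s['qvel']).max())
q=np.round(proj(np.array([[.48,.172,.1]]),c,s)[0]).astype(int);print(q)
m=comp(copper(c),q)
im=c['pixels'][:,:,::-1].copy()
r=fit([(m,c,s)],[.486,.174,.2],BAR);print(m.sum(),r.x,r.fun)
h=cv2.convexHull(proj(box(*r.x,*BAR),c,s).astype(np.float32)).astype(int)
cv2.polylines(im,[h],True,(0,0,255));cv2.drawContours(im,cv2.findContours(m.astype(np.uint8),0,1)[0],-1,(0,255,0));cv2.imwrite('pics/w3f.png',im)
E
```

```text
[0.65091356 0.20778725 0.33494891] [ 3.14152912e+00 -1.34049306e-03 -2.93852093e+00] 0.00779942388096149
[314  17]
3689 [0.48439749 0.17290615 0.18791671] 0.036947150776819274
```

View pics/w3f.png

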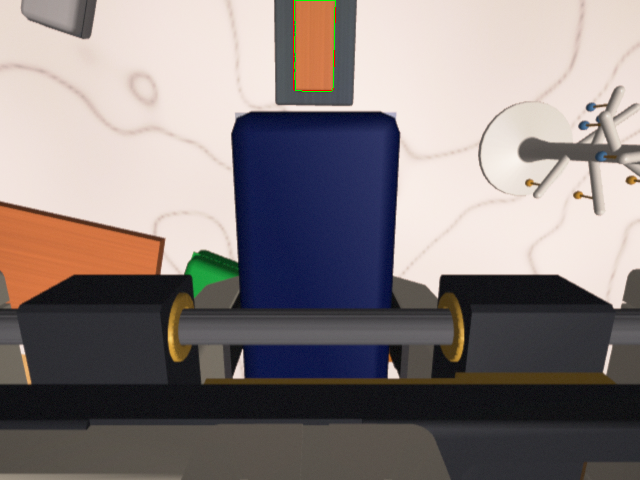

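The near end of the bar is now visible, at (314,92). The fit gives (0.4845, 0.173) and yaw 0.19, which agrees with the scene view. I'll move over the bar and stop about 25 mm above it.

>>> step_arm(motion=[[[0.15, 0, 0.1], 0.01], [[0.5, 0, 0.4], 0.01], [[1.0, 0, 0.8], 0.01], [[1.5, 0, 1.3], 0.01], [[2.0, 0, 1.8], 0.01], [[2.4, 0, 2.3], 0.01], [[2.7, -0.01, 2.7], 0.01], [[2.83, -0.01, 2.95], 0.01], [[2.83, -0.01, 3.08], 0.01], [[2.83, -0.01, 3.08], 0.01]])

```text
time: 10.18
tool_pos: [0.4854, 0.1731, 0.1508]
tool_rot: [3.142, 0.0, -2.948]
contact_force: [0.6, 0.5, -1.7]
opening: 0.0559
grip_force: 20.0
```

>>> step_arm(motion=[[[0, 0, 0], 0], [[0, 0, 0], 0], [[0, 0, 0], 0]])

```text
time: 10.55
tool_pos: [0.4853, 0.1731, 0.1511]
tool_rot: [3.142, 0.001, -2.948]
contact_force: [0.7, 1.0, -1.1]
opening: 0.0557
grip_force: 20.0
```

```bash
python3 - <<'E'
from h import *
a,ca=snap('scene','s2.png');b,cb=snap('side','d2.png')
for v in(a,b):print(v['tool_pos'].round(4),v['tool_rot'].round(4),v['contact_force'].round(2))
f=lambda c,x,y:cv2.resize(c['pixels'][y:y+100,x:x+100,::-1],None,fx=4,fy=4,interpolation=cv2.INTER_CUBIC)
cv2.imwrite('pics/crop2.png',np.hstack([f(ca,335,215),f(cb,240,150)]))
E
```

```text
[0.4853 0.1731 0.1511] [ 3.1415e+00  6.0000e-04 -2.9484e+00] [ 0.74  1.05 -1.14]
[0.4853 0.1731 0.1511] [ 3.1415e+00  5.0000e-04 -2.9484e+00] [ 1.62 -0.4  -1.91]
```

View pics/crop2.png

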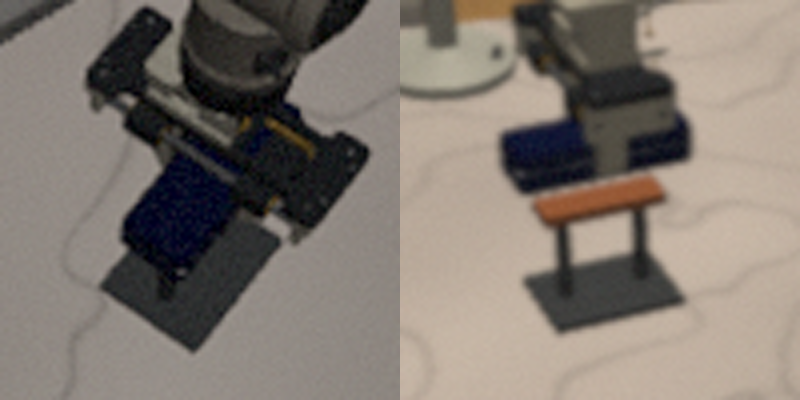

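The held case (centre about (597,155) in the crop) is centred over the bar (about (599,197)). Lowering slowly.

>>> step_arm(motion=[[[0, 0, 0.08], 0], [[0, 0, 0.18], 0], [[0, 0, 0.27], 0], [[0, 0, 0.34], 0], [[0, 0, 0.38], 0], [[0, 0, 0.41], 0], [[0, 0, 0.43], 0], [[0, 0, 0.44], 0], [[0, 0, 0.44], 0]])

```text
time: 11.78
tool_pos: [0.4851, 0.1731, 0.1245]
tool_rot: [3.142, 0.0, -2.948]
contact_force: [0.2, 0.4, -1.8]
opening: 0.0562
grip_force: 20.0
```

>>> step_arm(motion=[[[0, 0, 0.01], 0], [[0, 0, 0.02], 0], [[0, 0, 0.02], 0], [[0, 0, 0.02], 0]])

```text
time: 12.28
tool_pos: [0.4852, 0.1731, 0.1236]
tool_rot: [3.142, 0.0, -2.948]
contact_force: [-1.3, -0.4, 4.8]
opening: 0.0558
grip_force: 20.0
```

Contact is made at +4.8 N at the expected height. Releasing.

>>> step_arm(motion=[[[0, 0, 0], 0], [[0, 0, 0], 0]], squeeze=4)

```text
time: 12.52
tool_pos: [0.4852, 0.1731, 0.1236]
tool_rot: [-3.142, 0.0, -2.948]
contact_force: [-1.3, -0.6, 4.8]
opening: 0.0558
grip_force: 4.0
```

>>> step_arm(motion=[[[0, 0, 0], 0], [[0, 0, 0], 0], [[0, 0, 0], 0], [[0, 0, 0], 0], [[0, 0, 0], 0], [[0, 0, 0], 0]], hand=30)

```text
time: 13.28
tool_pos: [0.4851, 0.1731, 0.1232]
tool_rot: [3.142, 0.0, -2.948]
contact_force: [0.0, 0.6, -0.5]
opening: 0.0812
grip_force: 0.0
```

>>> step_arm(motion=[[[0, 0, -0.1], 0], [[0, 0, -0.3], 0], [[0, 0, -0.6], 0], [[0, 0, -1.0], 0], [[0, 0, -1.5], 0], [[0, 0, -2.0], 0], [[0, 0, -2.4], 0], [[0, 0, -2.5], 0], [[0, 0, -2.5], 0], [[0, 0, -2.5], 0]])

```text
time: 14.52
tool_pos: [0.4846, 0.173, 0.2722]
tool_rot: [3.142, -0.002, -2.948]
contact_force: [-0.5, -0.5, -0.4]
opening: 0.0812
grip_force: 0.0
```

```bash
python3 - <<'E'
from h import *
a,ca=snap('scene','s3.png');b,cb=snap('side','d3.png');print(b['tool_pos'],b['opening'],b['grip_force'])
f=lambda c,x,y:cv2.resize(c['pixels'][y:y+150,x:x+100,::-1],None,fx=4,fy=4,interpolation=cv2.INTER_CUBIC)
cv2.imwrite('pics/crop3.png',np.hstack([f(ca,335,185),f(cb,240,130)]))
E
```

```text
[0.48466038 0.17297967 0.27221264] 0.08113621551318408 0.0
```

View pics/crop3.png

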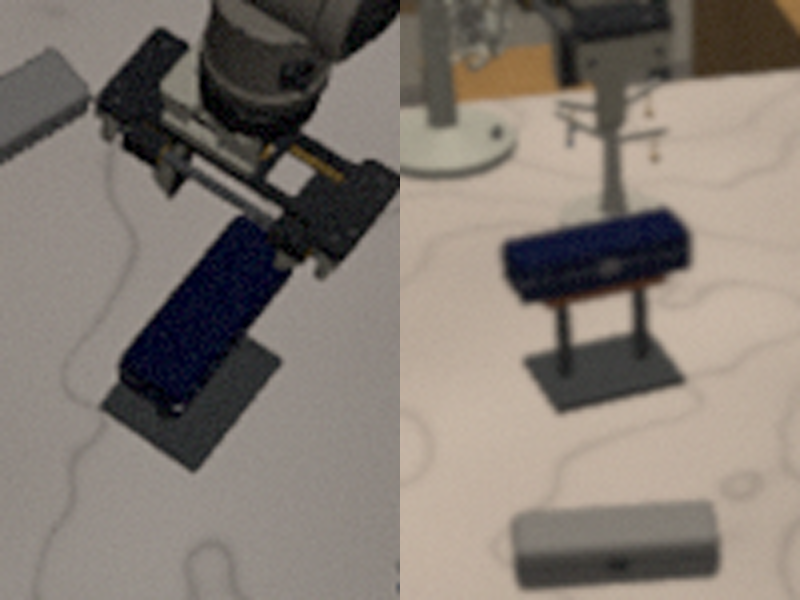

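The case rests level on the bar, centred at about (597,255) in the crop. The gripper is clear, and the grey case and tree are undisturbed. Handing in.

```bash
python3 -c "
from cell import robot
print(robot.hand_in())"
```

```text
the job is handed in; nothing more can be done
None
```

The small navy case is resting level and centred on the copper-tone bar, released, with the grey case and earring tree left where they stood; I handed the job in at about 15 s, but the hand-in returned no verdict.

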